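# Turn the grinder brush end for end and lay it in its rest

## Robot

A 6-joint arm with a two-finger parallel gripper is mounted at the origin on a cart in front of the work surface, level with it; the furniture and walls round the work are solid. World frame = base frame: x ahead of the robot, y to its left, z up, the work surface at z = 0. Lengths are in m, angles in rad, forces in N, time in s.
With the tool pointing down it reaches from about 0.3 to 0.775 m from the base axis. Payload 14.6 kg.
Tool frame: the origin (TCP) lies at the very end of the fingers, on their centre line; the grasp point (between the pads) lies 19 mm behind it; z points along the fingers, y is the line along which they close (so a half turn about z gives the same grasp; the last joint's range is limited). The gripper opens to 94 mm and grips with 3 to 60 N. Pads are 16 mm wide; open, the fingers measure 119 mm over their backs; the gripper's body (75 mm by 177 mm) begins 78 mm behind the grasp point.
Start: joints at [1.152, 0.3, 1.521, -0, 1.321, -0.067], TCP at [0.19, 0.516, 0.205] pointing down, gripper open.
Joint ranges: [-3.03, 3.03], [-0.79, 2.21], [0.23, 2.52], [-1.04, 4.18], [0, 3.07], [-2.55, 2.55]. Speed limits (rad/s): [2.22, 2.22, 2.57, 3.14, 3.14, 3.14].

## Interface

Orientations are given as [roll, pitch, yaw] about the fixed x, y, z axes, in that order (R = Rz(yaw) Ry(pitch) Rx(roll)).
In Python, from station import ctrl, camera, camera_info, finder gives the robot as it stands.
- The arm moves only by the tool carry_out, never from a script. Its argument "motion" is a list of rows, each a list of 2 entries, a list of its own where there are three numbers: the shift along the tool's x, y, z as a fraction of full scale, then the turn about the tool's z as a fraction of full scale. A call has 1 to 12 rows; each row is the pose to reach, as a shift and turn from the pose commanded when the call began, along the tool's axes at that moment, turning the shorter way round; what a row does not reach only later rows make up. Full scale, the value 1, is 200 mm for a shift and 360 degrees for a turn. A row lasts 1/10 s, in which the tool goes at most 50 mm and 8.59 degrees, less where a joint would pass 70% of its speed; a pose out of reach is approached as far as the arm can. A call with a number of a shift or a turn outside -1 to 1 is refused whole. A call with a gripper value outside its range is refused whole. "hand" is the closure, from -1 (fully open) to 1 (shut), set as the call begins (left out, the last holds). The fingers move at their own pace and stop on an object; "force" is the grip in N (left out, the last holds). Time passes only in rows, so rows that repeat a pose let the fingers close. It gives the time, the measured TCP pose, the force, the opening and the grip force at its end, in the units of the state.
- ctrl.get_obs(): the state, without advancing time (a new reading comes with each control period).
- camera(name): name is "scene" or "top"; returns (picture, depth): 420x560x3 uint8, blue, green, red; 420x560 float32, m along the optical axis (not along the pixel's ray), 0 where there is no reading.
- camera_info(name): a dict with "camera_matrix" (3x3 intrinsics, pixels), "origin" and "attitude" of the camera in the world. Camera axes: x right, y down, z forward; pixel columns grow to the right and rows downward; lengths in m; the calibration is good to about 2 mm. A picture is of the moment at which its call begins. camera_info takes no time and is no camera call.
- ctrl.hand_in(): hands the job in; it is judged then, once.
Trained networks look in the newest picture that a camera, given by its name, has taken for a name from the list of things; names that differ only in an ending like _2 or _b are one class to them, and where a whole thing is asked for, a point or a joint stands for the part that bears it (a point fixed in the world has none). Each returns a list of dicts, best first, with "conf" (0 to 1); they miss things now and then, are a little off and sometimes report something else, mostly with a low value. They report only what shows in the picture. A call takes as long as a camera call. They do not tell look-alikes from the thing itself.
- finder.boxes_of(camera, query): "location" ([column, row] in pixels, amid what is visible of it).
- finder.cut_out(camera, query): "mask" (420x560 bool, what is visible of it) and "location" ([column, row] in pixels, amid what is visible of it).
- finder.pinpoint(camera, query): "location" ([column, row] in pixels: a listed point, or the origin of a listed thing).
The state is a dict: "time_s": time; "qpos": joint angles; "joint_vel": joint speeds; "tau": joint torques, N m; "ee_pos": TCP position; "eef_rot": TCP orientation; "force": force on the tool from outside, world axes, zero at the start; "moment": the same for the moment, N m; "grip_width": finger opening in m; "grip_force": force on a finger pad.
Only numpy, scipy, OpenCV 4.12 (cv2) and the standard library are available. Lean on these libraries where they do the work, as an engineer would, in place of code of your own. Each camera call takes 0.05 s, during which the arm holds its last target. There are 200 camera calls.

## Task

The grinder brush has been left lying on the worktop with its bristles towards you. Turn it end for end and lay it in both V notches of the wooden brush rest, so that the bristles lie over the little steel dish and the handle sticks out at the other end; then let go.

Things in the scene. Friction and masses are not known exactly. Their poses are not given: they have to be found in the camera images.
- grinder_brush: Loose round brush, 135 x 19 mm, 30 g: wooden handle, pale ferrule, dark bristles. Its length is its y axis: bristles at -y, handle at +y. Origin halfway along, on the underside as it first lies. Solid from 28 mm on the bristle side of the middle to the handle's end; the bristles give way. Best gripped at its centre of mass, 20 mm from the middle towards the handle's end.
- brush_middle (a point): Point on the brush's long axis, halfway along its 135 mm length, 9.5 mm above the worktop at first. Same axes as the brush: +y towards the handle's end. (In the way: the espresso machine, 0.4 m high, stands at the back right, beyond x = 0.57 between y = -0.15 and -0.47; pass in front of it, near the base.)
- bristle_end (a point): Point on the brush's long axis at the very end of the bristles, 67 mm from brush_middle.
- brush_rest: Fixed brown wooden rest: base 150 x 64 x 8 mm, two saddles 8 mm thick, 60 mm apart (centres), each a 90 degree V notch open upwards, 40 mm wide at its mouth, bottom 26 mm and top 46 to 50 mm up; beyond one saddle a round steel dish, 54 mm across, 10 mm high. Origin on the underside, midway between the saddles; x along the rest to the dish. The dish end points away from the robot.
- rest_seat (a point): Where brush_middle belongs when the brush lies in the rest: 39 mm above the worktop, 19.5 mm from the rest's origin towards the dish. x points along the rest to the dish, z up. Along x from here: saddle centres at -49.5 and +10.5 mm, with a gap of 52 mm between them for the fingers, open down to the base (8 mm above the worktop); dish centre at +49.5 mm; base from -65.5 to +84.5 mm.
Things that resemble listed ones, but are neither listed nor needed, are in the scene too. Of the things that look like the grinder_brush, the larger one is meant. There is more than one size of the brush_rest; the one meant has the size given above.

How it is judged:
By the outcome, as a careful person would: the job done as asked, in the order asked, and still so for the second after the job is handed in, with the robot touching nothing.
It also fails if it takes over 40 s, if anything falls off the work surface, if the arm or the gripper's body presses on something with over 40 N, if the wrist force passes 120 N, or if a joint passes its speed limit or range.

## Working session

There is one attempt and no reset: what is moved stays moved. The work goes in short steps, Python scripts to look and compute and a tool call to move; the robot and the scene stay as the last step left them, time stands still between calls to the robot, and variables do not carry over. Pictures are saved under pics/ and viewed, at most 10 in all, crops included, and the job is handed in when it is done.

Besides the shell and the picture viewer there is one more tool, called after "Emit:" as name([rows], argument=value, ...), one row to a line, values as JSON. carry_out: Moves the arm, as the interface text tells. Its arguments: {"type":"object","properties":{"motion":{"type":"array","items":{"type":"array"}},"hand":{"type":"number"},"force":{"type":"number"}},"required":["motion"]}

```bash
ls; mkdir -p pics
cat > h.py <<'E'
import numpy as np, cv2
from station import ctrl, camera, camera_info, finder
from scipy.spatial.transform import Rotation as R
def cam(n):
    i=camera_info(n); K=np.array(i["camera_matrix"]); o=np.array(i["origin"],float); a=np.array(i["attitude"],float)
    A=a if a.shape==(3,3) else R.from_euler('xyz',a).as_matrix() if a.size==3 else R.from_quat(a).as_matrix()
    return K,o,A
def ray(n,p):
    K,o,A=cam(n); return o,A@np.linalg.inv(K)@np.array([p[0],p[1],1.])
def onz(n,p,z):
    o,d=ray(n,p); return o+d*(z-o[2])/d[2]
def withdepth(n,p,dep):
    o,d=ray(n,p); c,r=int(round(p[0])),int(round(p[1])); w=dep[r-1:r+2,c-1:c+2]; return o+d*np.median(w[w>0]) if (w>0).any() else None
def tri(n1,p1,n2,p2):
    (a,d),(b,e)=ray(n1,p1),ray(n2,p2); s=np.linalg.lstsq(np.c_[d,-e],b-a,rcond=None)[0]
    x,y=a+s[0]*d,b+s[1]*e; return (x+y)/2,np.linalg.norm(x-y)
E
python3 - <<'E'
from h import *
print(camera_info("scene"),camera_info("top"))
np.set_printoptions(precision=4,suppress=True)
for n in("scene","top"):
    p,d=camera(n); cv2.imwrite(f"pics/{n}0.png",p)
    for q in("brush_middle","bristle_end","brush_rest","rest_seat","grinder_brush"):
        for r in finder.pinpoint(n,q)[:4]:
            print(n,q,round(r["conf"],2),np.round(r["location"],1),withdepth(n,r["location"],d))
print(ctrl.get_obs())
E
```

```text
pics
{'camera_matrix': array([[517.45247555,   0.        , 286.05359735],
       [  0.        , 517.45247555, 204.63216251],
       [  0.        ,   0.        ,   1.        ]]), 'origin': array([-0.69493445, -1.38731141,  0.95788004]), 'attitude': array([-2.06263723,  0.00646217, -0.75953482])} {'camera_matrix': array([[423.28856735,   0.        , 280.24350228],
       [  0.        , 423.28856735, 207.30167167],
       [  0.        ,   0.        ,   1.        ]]), 'origin': array([ 0.28830799, -0.16219046,  1.29613523]), 'attitude': array([-2.99569661e+00, -6.62200107e-04, -1.55568793e+00])}
scene brush_middle 0.64 [213.9 182.3] [0.4284 0.2438 0.0179]
scene brush_middle 0.44 [224.7 168. ] [0.5588 0.3401 0.0118]
scene bristle_end 0.68 [201.9 188.3] [0.3791 0.2629 0.0002]
scene brush_rest 0.71 [390.5 266.7] [ 0.4284 -0.6585  0.0435]
scene brush_rest 0.58 [266.9 212.9] [ 0.4064 -0.1153  0.023 ]
scene rest_seat 0.97 [269.1 202.9] [ 0.4875 -0.0365  0.0051]
scene rest_seat 0.88 [392.6 249.2] [ 0.5475 -0.582   0.0172]
scene grinder_brush 0.65 [218.4 186.6] [ 0.4393  0.2291 -0.0007]
scene gr
[... 549 characters left out ...]
 0.67 [258.3 218.9] [ 0.4408 -0.0934  0.0067]
top rest_seat 0.58 [436.8 204.6] [ 0.4928 -0.6409  0.0114]
top grinder_brush 0.8 [144.4 215.4] [ 0.4472  0.2588 -0.0006]
top grinder_brush 0.71 [122.9 181.9] [0.5496 0.3288 0.0088]
{'time_s': 0.6, 'qpos': array([ 1.1524,  0.2999,  1.521 , -0.    ,  1.3207, -0.0666]), 'joint_vel': array([ 0.0003, -0.0022, -0.0001,  0.    ,  0.0003,  0.0012]), 'tau': array([ -0.001 , -53.1479, -35.2825,   0.0708,   0.0212,   0.0001]), 'ee_pos': array([0.1895, 0.5163, 0.2054]), 'eef_rot': array([-3.1415, -0.    ,  2.7898]), 'force': array([-0.0718, -0.0305, -0.5872]), 'moment': array([-0.0129,  0.0019, -0.0111]), 'grip_force': 0.0, 'grip_width': 0.09381851130671119}
```

View pictures.

Run:
```python
import cv2
t=cv2.imread("pics/top0.png");s=cv2.imread("pics/scene0.png")
cv2.imwrite("pics/topc.png",cv2.resize(t[150:270,80:320],None,fx=3.3,fy=3.3,interpolation=cv2.INTER_CUBIC))
cv2.imwrite("pics/scc.png",cv2.resize(s[140:300,170:410],None,fx=3.3,fy=3.3,interpolation=cv2.INTER_CUBIC))
```

```text
(no output)
```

View pics/top0.png

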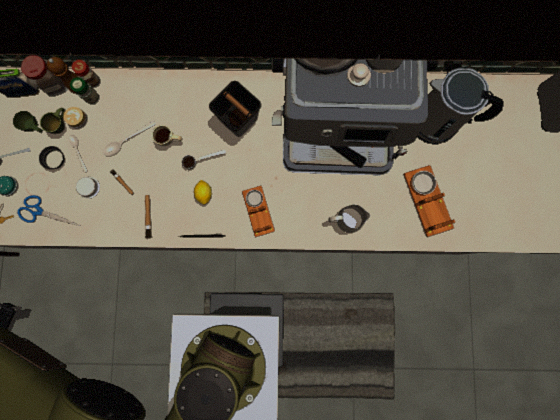

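View pics/topc.png

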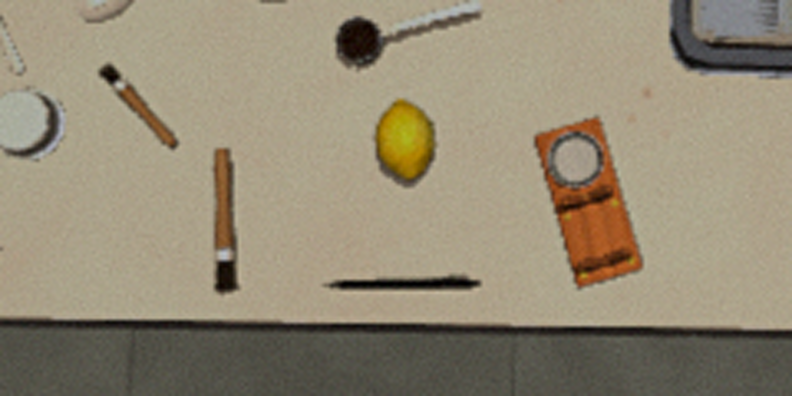

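View pics/scc.png

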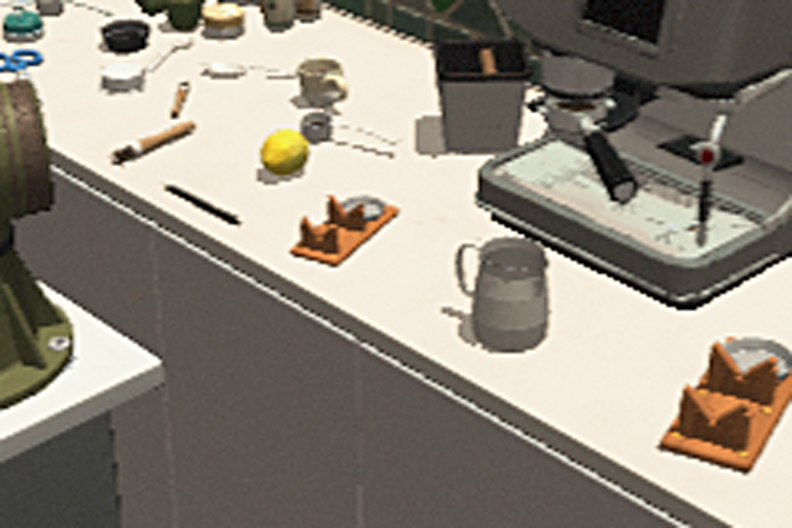

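The top view shows the large brush at about columns 147–149, rows 195–238, with its bristles near the robot. The smaller look-alike is at (122,182). The 150 mm rest is at about (258,213), and the larger rest at (430,205) is the wrong size. I'll measure the brush and rest precisely next.

Run:
```python
from h import *
np.set_printoptions(precision=4,suppress=True)
def cloud(n,d):
    K,o,A=cam(n); v,u=np.nonzero(d>0); z=d[v,u]
    return o+(A@(np.linalg.inv(K)@np.c_[u,v,np.ones(len(u))].T*z)).T,u,v
def near(m,c): return min(m,key=lambda r:np.hypot(*(np.array(r["location"])-c)))
tgt={"grinder_brush":{"top":(148,216),"scene":(216,183)},"brush_rest":{"top":(258,213),"scene":(275,208)}}
for q in tgt:
  for n in("top","scene"):
    p,_=camera(n); d=np.median([camera(n)[1] for _ in range(4)],0)
    P,u,v=cloud(n,d); 
    r=near(finder.cut_out(n,q),tgt[q][n]); m=r["mask"]; print(q,n,r["conf"],r["location"],m.sum())
    # contour at plane height
    zc={"grinder_brush":.0095,"brush_rest":.008}[q]
    vv,uu=np.nonzero(m); W=np.array([onz(n,(a,b),zc)[:2] for a,b in zip(uu,vv)])
    (c,s,a)=cv2.minAreaRect((W*1000).astype(np.float32)); print(' rect',np.array(c),np.array(s),a)
    print(' corners',cv2.boxPoints((c,s,a)).round(0).tolist())
    sel=m[v,u]; Q=P[sel]; print(' z pct',np.percentile(Q[:,2],[5,25,50,75,90,98]))
    if q=="grinder_brush":
        cc=W.mean(0); ev=np.linalg.svd(W-cc,full_matrices=False)[2][0]; ev*=np.sign(ev[0]); t=(W-cc)@ev
        print(' axis',cc,np.degrees(np.arctan2(ev[1],ev[0])),'mid',cc+ev*(t.min()+t.max())/2,'len',np.ptp(t))
        top=p[vv,uu].astype(float).sum(1); k=np.round(t*1000/8).astype(int); print(' bright along',[(int(i*8),int(top[k==i].mean())) for i in np.unique(k)])
    T=P[(abs(P[:,0]-W[:,0].mean())<.15)&(abs(P[:,1]-W[:,1].mean())<.15)&~m[v,u]]; print(' table z',np.median(T[:,2]))
    if q=="brush_rest":
        H=Q[Q[:,2]>.035]; print(' high pts',len(H)); print(H[::max(1,len(H)//14)])
print(ctrl.get_obs()["time_s"])
```

```text
grinder_brush top 0.59 [143.6, 216.3] 257
 rect [443.2308 244.2934] [133.0763  18.3127] 3.524549722671509
 corners [[376.0, 249.0], [377.0, 231.0], [510.0, 239.0], [509.0, 258.0]]
 z pct [0.0002 0.0108 0.0142 0.0158 0.0174 0.0193]
 axis [0.439  0.2451] 4.894985806500891 mid [0.4431 0.2454] len 0.13318128434620696
 bright along [(-64, 250), (-56, 95), (-48, 118), (-40, 121), (-32, 330), (-24, 369), (-16, 239), (-8, 235), (0, 251), (8, 251), (16, 255), (24, 243), (32, 251), (40, 248), (48, 247), (56, 251), (64, 262), (72, 244)]
 table z -0.0014700559288707282
grinder_brush scene 0.68 [213.1, 186.3] 67
 rect [439.0124 251.7714] [129.752   30.4989] 9.59968376159668
 corners [[373.0, 256.0], [378.0, 226.0], [506.0, 248.0], [500.0, 278.0]]
 z pct [0.0045 0.0111 0.0153 0.0183 0.0203 0.0215]
 axis [0.4242 0.2474] 7.488370967935562 mid [0.4397 0.2495] len 0.12957825001616277
 bright along [(-48, 352), (-40, 161), (-32, 157), (-24, 178), (-16, 225), (-8, 415), (0, 504), (8, 351), (16, 386), (24, 420), (32, 336), (56, 307), (64, 407), (72, 344), (80, 335)]
 table z -0.23764420462303948
brush_re
[... 708 characters left out ...]
cene 0.86 [272.8, 210.2] 351
 rect [469.6468 -83.4258] [161.3426  85.6721] 15.411645889282227
 corners [[380.0, -64.0], [403.0, -146.0], [559.0, -103.0], [536.0, -21.0]]
 z pct [0.0073 0.0097 0.0128 0.0228 0.0338 0.0433]
 table z -0.24935913460958103
 high pts 32
[[ 0.4599 -0.0793  0.0397]
 [ 0.4724 -0.1107  0.047 ]
 [ 0.4602 -0.0788  0.0351]
 [ 0.4697 -0.108   0.0427]
 [ 0.4735 -0.115   0.044 ]
 [ 0.4686 -0.1091  0.0393]
 [ 0.4739 -0.1145  0.0394]
 [ 0.4735 -0.1149  0.0354]
 [ 0.4043 -0.0965  0.0414]
 [ 0.4029 -0.098   0.0383]
 [ 0.4144 -0.1299  0.0464]
 [ 0.4009 -0.1002  0.0357]
 [ 0.4047 -0.1071  0.037 ]
 [ 0.4128 -0.1315  0.0435]
 [ 0.4104 -0.1286  0.039 ]
 [ 0.4152 -0.1343  0.0394]]
1.8
```

The rest fits 150 × 65 mm at yaw 19.3°, and its saddle points agree in both views. The brush is about 133 mm long at heading 4°, with its top 19 mm up. All of this matches the given sizes, so I'll start moving.

Emit:
carry_out([
  [[-0.3, -0.14, 0.1], -0.024],
  [[-0.6, -0.28, 0.2], -0.048],
  [[-1, -0.455, 0.3], -0.068],
  [[-1, -0.455, 0.3], -0.068],
  [[-1, -0.455, 0.3], -0.068],
  [[-1, -0.455, 0.3], -0.068],
  [[-1, -0.455, 0.3], -0.068],
], hand=-1, force=15)

```text
time_s: 2.5
ee_pos: [0.3462, 0.3617, 0.1455]
eef_rot: [3.142, -0.0, -3.068]
force: [-1.0, 0.6, 0.0]
grip_width: 0.0941
grip_force: 0.0
```

```bash
cat >> h.py <<'E'
def to(xyz,yawdeg):
    o=ctrl.get_obs(); Rm=R.from_euler('xyz',o["eef_rot"]).as_matrix()
    y=np.degrees(o["eef_rot"][2]); t=-((yawdeg-y+180)%360-180)/360
    print("pose",o["ee_pos"].round(4),round(y,2),"t",o["time_s"],"F",o["force"].round(1),"w",round(o["grip_width"],4),"gf",o["grip_force"],"| shift",(Rm.T@(np.array(xyz)-o["ee_pos"])/.2).round(4),"turn",round(t,4))
E
python3 - <<'E'
from h import *
to((.463,.2460,.09),184.2)
E
```

```text
pose [0.3462 0.3617 0.1455] -175.78 t 2.5 F [-1.   0.6  0. ] w 0.0941 gf 0.0 | shift [-0.5397 -0.6199  0.2773] turn 0.0001
```

Emit:
carry_out([
  [[-0.2, -0.2, 0.1], 0],
  [[-0.4, -0.4, 0.2], 0],
  [[-0.54, -0.62, 0.278], 0],
  [[-0.54, -0.62, 0.278], 0],
  [[-0.54, -0.62, 0.278], 0],
  [[-0.54, -0.62, 0.278], 0],
])

```text
time_s: 3.1
ee_pos: [0.4625, 0.2475, 0.0902]
eef_rot: [3.141, 0.0, -3.066]
force: [0.1, -0.4, 0.7]
grip_width: 0.0942
grip_force: 0.0
```

Run:
```python
from h import *
to((.463,.2460,.003),184.2)
p,d=camera("scene"); t,_=camera("top")
cv2.imwrite("pics/g1.png",np.vstack([cv2.resize(p[130:230,150:330],(720,400)),cv2.resize(t[180:250,100:226],(360,200))[:, :].repeat(1,0) if 0 else cv2.copyMakeBorder(cv2.resize(t[180:250,100:226],(360,200)),0,0,0,360,0)]))
```

```text
pose [0.4625 0.2475 0.0902] -175.65 t 3.1 F [ 0.1 -0.4  0.7] w 0.0942 gf 0.0 | shift [-0.0016 -0.008   0.4359] turn 0.0004
```

View pics/g1.png

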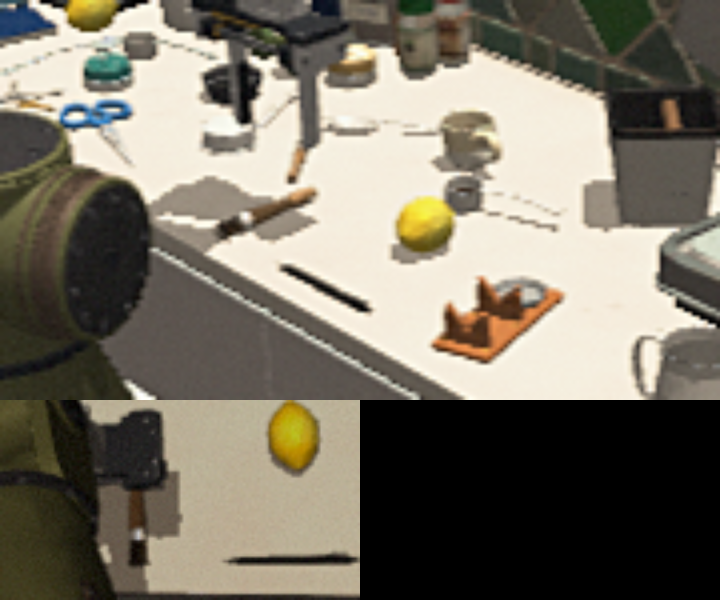

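Emit:
carry_out([
  [[0, -0.008, 0.15], 0],
  [[0, -0.008, 0.3], 0],
  [[0, -0.008, 0.38], 0],
  [[0, -0.008, 0.42], 0],
  [[0, -0.008, 0.434], 0],
  [[0, -0.008, 0.434], 0],
  [[0, -0.008, 0.434], 0],
], hand=-0.3)

```text
time_s: 3.9
ee_pos: [0.4635, 0.2453, 0.004]
eef_rot: [3.141, 0.001, -3.066]
force: [0.1, 0.4, 0.7]
grip_width: 0.0611
grip_force: 0.0
```

Emit:
carry_out([
  [[0, 0, 0], 0],
  [[0, 0, 0], 0],
  [[0, 0, 0], 0],
  [[0, 0, 0], 0],
  [[0, 0, 0], 0],
  [[0, 0, 0], 0],
  [[0, 0, 0], 0],
  [[0, 0, 0], 0],
], hand=1, force=15)

```text
time_s: 4.7
ee_pos: [0.4631, 0.2448, 0.003]
eef_rot: [-3.142, 0.0, -3.066]
force: [-0.5, 0.8, -0.2]
grip_width: 0.0185
grip_force: 15.0
```

Emit:
carry_out([
  [[0, 0, -0.2], 0],
  [[0, 0, -0.45], 0],
  [[0, 0, -0.65], 0],
  [[0, -0.2, -0.65], 0.02],
  [[0, -0.4, -0.65], 0.04],
  [[0, -0.6, -0.65], 0.06],
  [[0, -0.8, -0.65], 0.08],
  [[0, -1, -0.65], 0.1],
  [[0, -1, -0.65], 0.12],
  [[0, -1, -0.65], 0.14],
  [[0, -1, -0.65], 0.16],
  [[0, -1, -0.65], 0.18],
])

```text
time_s: 5.9
ee_pos: [0.4781, 0.0453, 0.133]
eef_rot: [-3.142, -0.0, 2.081]
force: [0.2, 0.1, 0.6]
grip_width: 0.0184
grip_force: 15.0
```

Run:
```python
from h import *
to((.4388,-.1016,.11),19.3)
```

```text
pose [0.4781 0.0453 0.133 ] 119.21 t 5.9 F [0.2 0.1 0.6] w 0.0184 gf 14.984388202428818 | shift [-0.5452 -0.53    0.1151] turn 0.2775
```

Emit:
carry_out([
  [[-0.1, -0.1, 0], 0.023],
  [[-0.2, -0.2, 0], 0.046],
  [[-0.3, -0.3, 0], 0.07],
  [[-0.4, -0.4, 0], 0.093],
  [[-0.5, -0.5, 0], 0.116],
  [[-0.545, -0.53, 0], 0.14],
  [[-0.545, -0.53, 0], 0.163],
  [[-0.545, -0.53, 0], 0.186],
  [[-0.545, -0.53, 0], 0.21],
  [[-0.545, -0.53, 0], 0.233],
  [[-0.545, -0.53, 0], 0.256],
  [[-0.545, -0.53, 0], 0.2775],
])

```text
time_s: 7.1
ee_pos: [0.4396, -0.1016, 0.133]
eef_rot: [-3.142, 0.0, 0.337]
force: [-0.4, 0.3, -0.1]
grip_width: 0.0187
grip_force: 15.0
```

Emit:
carry_out([
  [[0, 0, 0], 0],
  [[0, 0, 0], 0],
  [[0, 0, 0], 0],
])

```text
time_s: 7.4
ee_pos: [0.4396, -0.1016, 0.133]
eef_rot: [-3.142, 0.0, 0.346]
force: [0.6, -0.6, 0.1]
grip_width: 0.0187
grip_force: 15.0
```

Run:
```python
from h import *
np.set_printoptions(precision=4,suppress=True)
to((.4388,-.1016,.036),19.3)
im={}
for n in("scene","top"):
    p,d=camera(n); im[n]=p
    for q in("brush_middle","bristle_end"):
        for r in finder.pinpoint(n,q)[:3]:
            print(n,q,round(r["conf"],2),np.round(r["location"],1),withdepth(n,r["location"],d))
K,o,A=cam("scene")
cv2.imwrite("pics/g2.png",np.vstack([cv2.resize(im["scene"][140:230,210:350],(630,405)),cv2.copyMakeBorder(cv2.resize(im["top"][170:250,200:320],(285,190)),0,0,0,345,0)]))
```

```text
pose [ 0.4396 -0.1016  0.133 ] 19.81 t 7.4 F [ 0.6 -0.6  0.1] w 0.0187 gf 14.987057447433472 | shift [-0.0037 -0.0015  0.4852] turn 0.0014
scene brush_middle 0.52 [225.3 171.7] [0.5454 0.319  0.0048]
scene brush_middle 0.48 [273.4 176.7] [ 0.441  -0.1169  0.1606]
scene bristle_end 0.55 [282.8 172.8] [0.7132 0.1252 0.0093]
scene bristle_end 0.42 [225.5 165.5] [0.5731 0.3524 0.0157]
top brush_middle 0.41 [118.  182.9] [0.5478 0.3469 0.0009]
top bristle_end 0.57 [109.7 172.7] [0.5801 0.3755 0.0001]
```

View pics/g2.png

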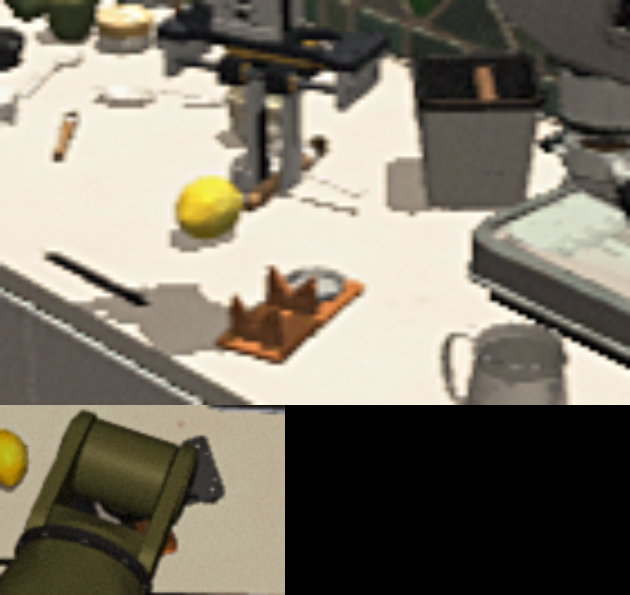

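The brush is held level-ish, with its bristles pointing away at about scene pixel (281,172) and the handle end at about (264,185). I'll check these against the predicted projection for slip or tilt.

Run:
```python
from h import *
K,o,A=cam("scene"); h=np.radians(19.5)
for s in(-.0475,.0205+.028,.0875):
    P=np.array([.4396+s*np.cos(h),-.1016+s*np.sin(h),.1395]); c=K@A.T@(P-o); print(s,(c[:2]/c[2]).round(1), ((c[:2]/c[2]-[210,140])*4.5).round(0))
```

```text
-0.0475 [264.1 185.9] [244. 206.]
0.0485 [276.6 175.7] [300. 161.]
0.0875 [281.4 171.8] [321. 143.]
```

Emit:
carry_out([
  [[-0.003, 0, 0.15], 0.001],
  [[-0.003, 0, 0.3], 0.001],
  [[-0.003, 0, 0.4], 0.001],
  [[-0.003, 0, 0.43], 0.001],
  [[-0.003, 0, 0.45], 0.001],
  [[-0.003, 0, 0.465], 0.001],
  [[-0.003, 0, 0.48], 0.001],
  [[-0.003, 0, 0.49], 0.001],
  [[-0.003, 0, 0.495], 0.001],
  [[-0.003, 0, 0.5], 0.001],
  [[-0.003, 0, 0.5], 0.001],
])

```text
time_s: 8.8
ee_pos: [0.4393, -0.1014, 0.0338]
eef_rot: [-3.141, -0.001, 0.336]
force: [-2.4, 6.5, 9.3]
grip_width: 0.0183
grip_force: 15.0
```

Run:
```python
from h import *
to((.4388,-.1016,.0325),19.3)
p,d=camera("scene"); cv2.imwrite("pics/g3.png",cv2.resize(p[150:235,220:332],None,fx=7,fy=7,interpolation=cv2.INTER_CUBIC))
```

```text
pose [ 0.4393 -0.1014  0.0338] 19.26 t 8.8 F [-2.4  6.5  9.3] w 0.0183 gf 14.999940991401672 | shift [-0.0028 -0.0001  0.0066] turn -0.0001
```

View pics/g3.png

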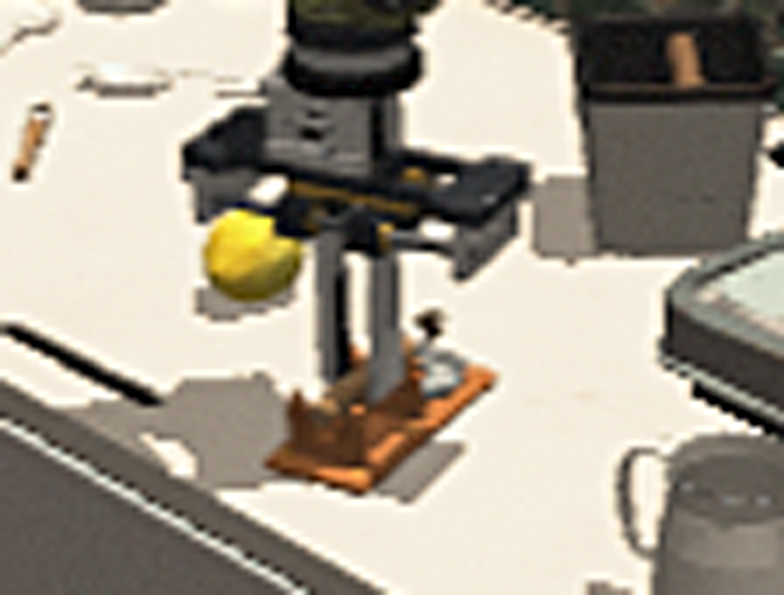

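The brush is in the notches with light contact (about 9 N), its bristles over the dish. I'll release it and lift.

Emit:
carry_out([
  [[0, 0, 0], 0],
  [[0, 0, 0], 0],
  [[0, 0, 0], 0],
  [[0, 0, 0], 0],
  [[0, 0, 0], 0],
  [[0, 0, 0], 0],
], hand=-0.2)

```text
time_s: 9.45
ee_pos: [0.439, -0.1019, 0.033]
eef_rot: [-3.142, 0.0, 0.336]
force: [0.8, 0.7, 1.0]
grip_width: 0.0557
grip_force: 0.0
```

Emit:
carry_out([
  [[0, 0, -0.1], 0],
  [[0, 0, -0.3], 0],
  [[0, 0, -0.5], 0],
  [[0, 0, -0.75], 0],
  [[0, 0, -1], 0],
  [[0, 0, -1], 0],
  [[0, 0, -1], 0],
])

```text
time_s: 10.15
ee_pos: [0.4392, -0.1019, 0.2333]
eef_rot: [3.141, -0.001, 0.336]
force: [-0.1, -0.5, -0.9]
grip_width: 0.0562
grip_force: 0.0
```

Run:
```python
from h import *
to((.4388,-.1016,.0325),19.3)
p,d=camera("scene"); cv2.imwrite("pics/g4.png",cv2.resize(p[165:235,230:320],None,fx=8,fy=8,interpolation=cv2.INTER_CUBIC))
K,o,A=cam("scene"); h=np.radians(19.3)
for s in(-.048,.0875):
    P=np.array([.4388+s*np.cos(h),-.1016+s*np.sin(h),.039]); c=K@A.T@(P-o); print(s,((c[:2]/c[2]-[230,165])*8).round(0))
```

```text
pose [ 0.4392 -0.1019  0.2333] 19.27 t 10.15 F [-0.1 -0.5 -0.9] w 0.0562 gf 0.0 | shift [-0.0025 -0.003   1.0042] turn -0.0001
-0.048 [277. 364.]
0.0875 [413. 244.]
```

View pics/g4.png

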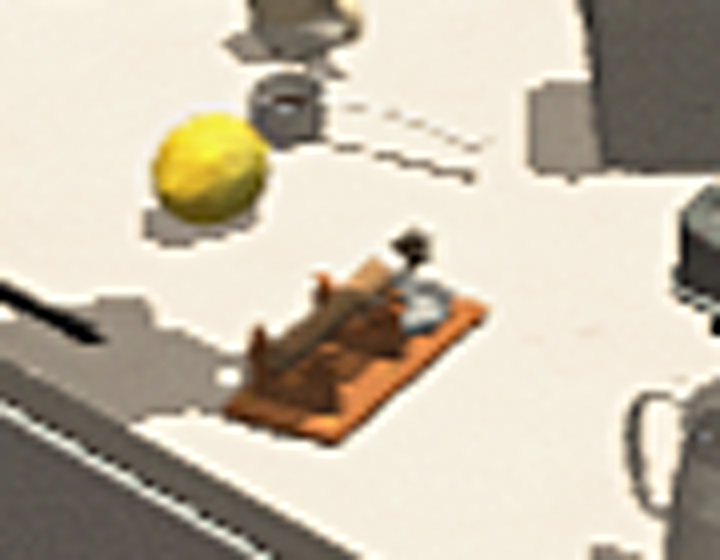

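The brush lies in both notches. The bristle end is at crop (412,245), against a predicted (413,244), and is over the dish. The gripper is clear.

```bash
python3 -c "
from station import ctrl; print(ctrl.hand_in())"
```

```text
the job is handed in; nothing more can be done
None
```

I turned the grinder brush end for end and laid it in both V notches of the 150 mm rest, with the bristles over the steel dish; then I let go, lifted the gripper clear and handed the job in at about 10 s.

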